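# Load the tumbler with door pulls and polishing balls

## Robot

A 6-joint arm with a two-finger parallel gripper is mounted at the origin on the work surface. World frame = base frame: x ahead of the robot, y to its left, z up, the work surface at z = 0. Lengths are in m, angles in degrees, forces in N, time in s.
With the tool pointing down it reaches from about 0.4 to 0.825 m from the base axis. Payload 7 kg.
Tool frame: the origin (TCP) lies on the centre line of the jaws, within the pads' length; the fingertips stand 11 mm ahead of it and the grasp point (between the pads) lies 8 mm behind it; z points along the fingers, y is the line along which they close (so a half turn about z gives the same grasp; the last joint's range is limited). The gripper opens to 88 mm and grips with 3 to 60 N. Pads are 19 mm wide; open, the fingers measure 130 mm over their backs; the gripper's body (78 mm by 193 mm) begins 47 mm behind the grasp point.
Start: joints at [-48.925, 20.546, 0.682, 0, -70.136, -16.507], TCP at [0.281, -0.614, 0.238] pointing down, gripper open.
Joint ranges: [-176.03, 176.03], [-82.01, 121.73], [-58.28, 71.71], [-173.87, 95.51], [-174.79, -0.11], [-173.66, 173.66]. Speed limits (degrees/s): [136.94, 136.94, 172.46, 180, 180, 180].

## Interface

Orientations are given as [roll, pitch, yaw] about the fixed x, y, z axes, in that order (R = Rz(yaw) Ry(pitch) Rx(roll)).
In Python, from plant import r, capture, camera_model, job gives the robot as it stands.
- The arm moves only by the tool drive_tool, never from a script. Its argument "increments" is a list that holds one entry, the list of rows, each a list of 5 numbers: the gripper's target within -1 to 1 (fully open at 1, half-way at 0, shut at -1), then the shift along the tool's x, y, z scaled (see below), then the turn about the tool's z scaled (see below). In form: [[[gripper, tx, ty, tz, roll], ...]]. A call has 1 to 5 rows; each row is the pose to reach, as a shift and turn from the pose commanded when the call began, along the tool's axes at that moment, turning the shorter way round; what a row does not reach only later rows make up. The controller multiplies each number of a shift by 120 mm and each number of a turn by 360 degrees. A row lasts 1/8 s, in which the tool goes at most 62.5 mm and 10.7 degrees, less where a joint would pass 70% of its speed; a pose out of reach is approached as far as the arm can. A call with a number of a shift or a turn outside -1 to 1 is refused whole. A call with a gripper value outside its range is refused whole. The fingers move at their own pace and stop on an object; "squeeze" is the grip in N (left out, the last holds). Time passes only in rows, so rows that repeat a pose let the fingers close. It gives the time, the measured TCP pose, the force, the opening and the grip force at its end, in the units of the state.
- r.get_state(): the state, without advancing time (a new reading comes with each control period).
- capture(name): name is "scene" or "side" or "wrist"; returns the picture (400x640x3 uint8, red, green, blue); there is no depth.
- camera_model(name): a dict with "camera_matrix" (3x3 intrinsics, pixels), "rvec" (rotation vector, rad) and "tvec" (3), from world to camera coordinates, as OpenCV has them. Camera axes: x right, y down, z forward; pixel columns grow to the right and rows downward; lengths in m; the calibration is good to about 2 mm. A picture is of the moment at which its call begins: read the wrist's pose just before it. camera_model takes no time and is no camera call; for the wrist camera it gives the pose at the moment of the call.
- job.close_job(): hands the job in; it is judged then, once.
The state is a dict: "time_s": time; "joints": joint angles; "qd": joint speeds; "joint_torque": joint torques, N m; "tcp_pos": TCP position; "eef_rot": TCP orientation; "contact_force": force on the tool from outside, world axes, zero at the start; "moment": the same for the moment, N m; "gripper_width": finger opening in m; "gripper_force": force on a finger pad.
Only numpy, scipy, OpenCV 4.12 (cv2) and the standard library are available. Lean on these libraries where they do the work, as an engineer would, in place of code of your own. Each camera call takes 0.05 s, during which the arm holds its last target. There are 200 camera calls.

## Task

Load the tumbler: slide its cover fully open to the stop, put every terracotta door pull from the ware board into the tub, and only then pour all the porcelain balls from the yellow cup over them, putting in by hand any ball that misses. Stand the empty cup upright on its blue plate again and slide the cover fully shut. Leave the mug alone.

Things in the scene. Friction and masses are not known exactly. Their poses are not given: they have to be found in the camera images.
- tub: Blue open-topped tub of a bench tumbler, fixed to the table; place and yaw vary. Origin: on the table under the tub's centre; z up, +x towards its grey motor housing, away from the robot. Outside 200 (x) by 170 mm (y), rim 130 mm above the table, walls 12 mm; inside 176 (x) by 146 mm (y), floor 48 mm above the table. Motor housing: 110 mm wide, 115 high, from x = +103 to +253 mm.
- cover (a joint): Sliding aluminium cover, 190 (tub x) by 162 mm (y), 5 mm thick, its top 136 mm above the table. 0 m = fully shut at its stop; 0.16 m = fully open at the other stop, slid along the tub's +x over the motor housing; the tub is then open from its x = -88 to +65 mm. Starts shut or up to 30 mm ajar; takes 2 to 4 N and stays where it is left.
- cover_grip (a point): Centre of the upright red grip on the cover: a block 14 mm thick (tub x), 56 mm wide (tub y), 34 mm high, its centre 153 mm and its top 170 mm above the table. It lies at tub x = -40 mm + the cover's joint value, tub y = 0. Pinch it from above across its thickness.
- tub_mouth (a point): Centre of the opening left by the fully open cover, at rim height (130 mm above the table); axes as the tub's.
- cup_mid (a point): Yellow plastic cup, round, slightly flared: 95 mm high, outside 66 mm across at the foot and 70 at the rim, walls 3 mm, 130 g empty. This point is on its axis, 47.5 mm above its foot; z points to its mouth. Starts upright on the blue plate with the balls in it, nearly half full. Can be held across its diameter near the rim, the hand upright or leaning.
- mat_top (a point): Centre of the top of the round blue plate on which the cup stands, 140 mm across and 4 mm high, fixed to the table.
- ball1_center (a point): Polishing ball 1 of up to 8: white porcelain ball, 22 mm across, 18 g; this is its centre. Starts in the cup. It rolls badly and soon comes to rest. 6 to 8 balls are there: one or two of balls 5 to 8 may be absent (None).
- ball2_center (a point): Polishing ball 2 of up to 8: white porcelain ball, 22 mm across, 18 g; this is its centre. Starts in the cup. It rolls badly and soon comes to rest. 6 to 8 balls are there: one or two of balls 5 to 8 may be absent (None).
- ball3_center (a point): Polishing ball 3 of up to 8: white porcelain ball, 22 mm across, 18 g; this is its centre. Starts in the cup. It rolls badly and soon comes to rest. 6 to 8 balls are there: one or two of balls 5 to 8 may be absent (None).
- ball4_center (a point): Polishing ball 4 of up to 8: white porcelain ball, 22 mm across, 18 g; this is its centre. Starts in the cup. It rolls badly and soon comes to rest. 6 to 8 balls are there: one or two of balls 5 to 8 may be absent (None).
- ball5_center (a point): Polishing ball 5 of up to 8: white porcelain ball, 22 mm across, 18 g; this is its centre. Starts in the cup. It rolls badly and soon comes to rest. 6 to 8 balls are there: one or two of balls 5 to 8 may be absent (None).
- ball6_center (a point): Polishing ball 6 of up to 8: white porcelain ball, 22 mm across, 18 g; this is its centre. Starts in the cup. It rolls badly and soon comes to rest. 6 to 8 balls are there: one or two of balls 5 to 8 may be absent (None).
- ball7_center (a point): Polishing ball 7 of up to 8: white porcelain ball, 22 mm across, 18 g; this is its centre. Starts in the cup. It rolls badly and soon comes to rest. 6 to 8 balls are there: one or two of balls 5 to 8 may be absent (None).
- ball8_center (a point): Polishing ball 8 of up to 8: white porcelain ball, 22 mm across, 18 g; this is its centre. Starts in the cup. It rolls badly and soon comes to rest. 6 to 8 balls are there: one or two of balls 5 to 8 may be absent (None).
- pull1_mid (a point): Door pull 1 of up to 4: unglazed terracotta bar with rounded edges and two dark bands, 84 mm (its x) by 24 mm (its y) by 20 mm high, about 75 g; this is its centre. Starts lying flat on the plywood ware board, 6 mm above the table, roughly across the board. 2 to 4 pulls are there; the others are absent (None).
- pull2_mid (a point): Door pull 2 of up to 4: unglazed terracotta bar with rounded edges and two dark bands, 84 mm (its x) by 24 mm (its y) by 20 mm high, about 75 g; this is its centre. Starts lying flat on the plywood ware board, 6 mm above the table, roughly across the board. 2 to 4 pulls are there; the others are absent (None).
- pull3_mid (a point): Door pull 3 of up to 4: unglazed terracotta bar with rounded edges and two dark bands, 84 mm (its x) by 24 mm (its y) by 20 mm high, about 75 g; this is its centre. Starts lying flat on the plywood ware board, 6 mm above the table, roughly across the board. 2 to 4 pulls are there; the others are absent (None).
- pull4_mid (a point): Door pull 4 of up to 4: unglazed terracotta bar with rounded edges and two dark bands, 84 mm (its x) by 24 mm (its y) by 20 mm high, about 75 g; this is its centre. Starts lying flat on the plywood ware board, 6 mm above the table, roughly across the board. 2 to 4 pulls are there; the others are absent (None).
- mug_mid (a point): Bystander: a clay-coloured mug 84 mm across and 85 mm high, loose, standing at the robot's left edge of the work; this is its centre. Leave it alone. (A white jar of brushes and a blue bowl, fixed, stand at the right edge, about 0.5 m to the robot's right.)

How it is judged (in metres and radians):
On the way, in this order (a step that is already met when the one before it is completed fails the run):
1. the cover is fully open, against its stop (within 10 mm) (value of joint cover above 0.15 m), for 0.1 s.
2. every pull is in the tub (x of pull1_mid in the frame of tub between -0.09 and 0.09 m and y of pull1_mid in the frame of tub between -0.075 and 0.075 m and z of pull1_mid in the frame of tub between 0.045 and 0.13 m and x of pull2_mid in the frame of tub between -0.09 and 0.09 m and y of pull2_mid in the frame of tub between -0.075 and 0.075 m and z of pull2_mid in the frame of tub between 0.045 and 0.13 m and x of pull3_mid in the frame of tub between -0.09 and 0.09 m and y of pull3_mid in the frame of tub between -0.075 and 0.075 m and z of pull3_mid in the frame of tub between 0.045 and 0.13 m and x of pull4_mid in the frame of tub between -0.09 and 0.09 m and y of pull4_mid in the frame of tub between -0.075 and 0.075 m and z of pull4_mid in the frame of tub between 0.045 and 0.13 m), for 0.3 s.
3. the cup is tipped over the tub (by more than 57 degrees) (angle between cup_mid's own z axis and vertical above 1 rad and horizontal distance between cup_mid and tub_mouth below 0.16 m and height (world z) of cup_mid above 0.13 m).
4. every ball and every pull is in the tub (all of step 2 and x of ball1_center in the frame of tub between -0.09 and 0.09 m and y of ball1_center in the frame of tub between -0.075 and 0.075 m and z of ball1_center in the frame of tub between 0.045 and 0.13 m and x of ball2_center in the frame of tub between -0.09 and 0.09 m and y of ball2_center in the frame of tub between -0.075 and 0.075 m and z of ball2_center in the frame of tub between 0.045 and 0.13 m and x of ball3_center in the frame of tub between -0.09 and 0.09 m and y of ball3_center in the frame of tub between -0.075 and 0.075 m and z of ball3_center in the frame of tub between 0.045 and 0.13 m and x of ball4_center in the frame of tub between -0.09 and 0.09 m and y of ball4_center in the frame of tub between -0.075 and 0.075 m and z of ball4_center in the frame of tub between 0.045 and 0.13 m and x of ball5_center in the frame of tub between -0.09 and 0.09 m and y of ball5_center in the frame of tub between -0.075 and 0.075 m and z of ball5_center in the frame of tub between 0.045 and 0.13 m and x of ball6_center in the frame of tub between -0.09 and 0.09 m and y of ball6_center in the frame of tub between -0.075 and 0.075 m and z of ball6_center in the frame of tub between 0.045 and 0.13 m and x of ball7_center in the frame of tub between -0.09 and 0.09 m and y of ball7_center in the frame of tub between -0.075 and 0.075 m and z of ball7_center in the frame of tub between 0.045 and 0.13 m and x of ball8_center in the frame of tub between -0.09 and 0.09 m and y of ball8_center in the frame of tub between -0.075 and 0.075 m and z of ball8_center in the frame of tub between 0.045 and 0.13 m), for 0.3 s.
5. the cover is fully shut (within 6 mm) over the full load (all of step 4 and value of joint cover below 0.006 m), for 0.2 s.
At the end, for the whole second after the job is handed in: Every pull and every ball that is there lies in the tub below its rim, the cup stands upright (within 7 degrees) on the blue plate, its axis within 45 mm of the plate's centre, and the cover is shut to within 6 mm of its stop (all of step 5 and horizontal distance between cup_mid and mat_top below 0.045 m and angle between cup_mid's own z axis and vertical below 0.12 rad and z of cup_mid in the frame of mat_top below 0.056 m); the robot touches nothing.
It fails at once if the mug is pushed more than 30 mm or knocked over (distance of mug_mid from where it was at the start of the episode above 0.03 m or angle between mug_mid's own z axis and vertical above 0.4 rad).
Of ball5, ball6, ball7, ball8 only 2 to 4 are there at a start; the rules pass over those that are not, and their reading is None.
Of pull1, pull2, pull3, pull4 only 2 to 4 are there at a start; the rules pass over those that are not, and their reading is None.
At some moment in a run one of pull1, pull2, pull3, pull4 may be knocked a few centimetres aside while the robot is not near it.
It also fails if it takes over 210 s, if anything falls off the work surface, if the arm or the gripper's body presses on something with over 40 N, if the wrist force passes 120 N, or if a joint passes its speed limit or range.

## Working session

There is one attempt and no reset: what is moved stays moved. The work goes in short steps, Python scripts to look and compute and a tool call to move; the robot and the scene stay as the last step left them, time stands still between calls to the robot, and variables do not carry over. Pictures are saved under pics/ and viewed, at most 17 in all, crops included, and the job is handed in when it is done.

Besides the shell and the picture viewer there is one more tool, called after ">>>" as name(argument=value, ...), one argument or row to a line, values as JSON. drive_tool: Moves the arm, as the interface text tells. Its arguments: {"type":"object","properties":{"increments":{"type":"array"},"squeeze":{"type":"number"}},"required":["increments"]}

```bash
ls; mkdir -p pics
python3 - <<'E'
from plant import r,capture,camera_model
import cv2
print(r.get_state())
for n in("scene","side","wrist"):
    im=capture(n); cv2.imwrite(f"pics/{n}0.png",im[:,:,::-1]); 
    print(n,camera_model(n))
E
```

```text
pics
{'time_s': 0.0, 'joints': array([-4.89234483e+01,  2.05911066e+01,  6.34435179e-01, -2.00517961e-02,
       -7.01365377e+01, -1.65073275e+01]), 'qd': array([ 0.007376  , -0.05330079, -0.05923241,  0.01624048,  0.01734623,
       -0.02008304]), 'joint_torque': array([ 2.41201858e-03, -5.82713914e+01,  2.93052810e+01,  6.99740499e+00,
        6.75927935e-03, -1.61017288e-04]), 'tcp_pos': array([ 0.28044545, -0.61346584,  0.23663163]), 'eef_rot': array([ 1.79905276e+02, -8.41371459e-03, -1.55437597e+02]), 'contact_force': array([ 0.22561497,  0.6602606 , -0.57479804]), 'moment': array([-0.05739777,  0.02635654,  0.04707063]), 'gripper_force': 0.0, 'gripper_width': 0.08762829607646197}
scene {'camera_matrix': array([[453.84373467,   0.        , 318.30785711],
       [  0.        , 453.84373467, 204.3539987 ],
       [  0.        ,   0.        ,   1.        ]]), 'rvec': array([ 1.87302668,  1.78641395, -0.64419668]), 'tvec': array([-0.13807645, -0.36483359,  1.5344981 ])}
side {'camera_matrix': array([[471.59983855,   0.        , 320.9698557 ],
       [  0.        , 471.59983855, 190.14296496],
       [  0.        ,   0.        ,   1.        ]]), 'rvec': array([ 0.75340151, -2.6624985 ,  0.99208774]), 'tvec': array([0.52826183, 0.2254912 , 1.06119355])}
wrist {'camera_matrix': array([[291.49245081,   0.        , 321.2972334 ],
       [  0.        , 291.49245081, 201.06075049],
       [  0.        ,   0.        ,   1.        ]]), 'rvec': array([-1.60773314, -2.50283512, -0.34845396]), 'tvec': array([ 0.67365528, -0.03324018,  0.39164927])}
```

View pics/scene0.png

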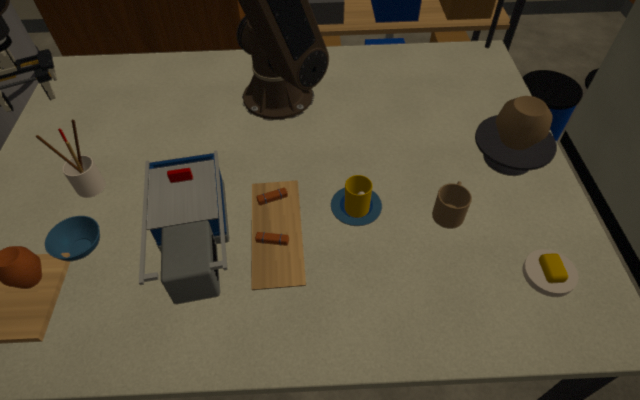

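View pics/side0.png

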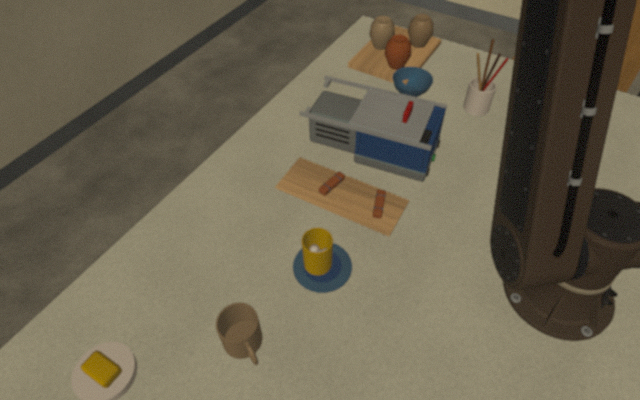

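The scene view shows the tub with its red grip (180,175), two pulls on the board (272,196) and (272,239), the cup (358,195) on its plate and the mug (451,204). The side view shows the same things: grip (408,112), pulls (332,184) and (379,204), cup (317,250).

```bash
cat > vis.py <<'E'
import numpy as np,cv2
from plant import r,capture,camera_model
def proj(cm,P):
    return cv2.projectPoints(np.float64(P).reshape(-1,3),cm["rvec"],cm["tvec"],cm["camera_matrix"],None)[0].reshape(-1,2)
def ray(cm,uv):
    R=cv2.Rodrigues(cm["rvec"])[0]; d=np.linalg.inv(cm["camera_matrix"])@np.array([uv[0],uv[1],1.])
    return -R.T@cm["tvec"].ravel(), R.T@d
def plane(cm,uv,z):
    c,d=ray(cm,uv); return c+d*(z-c[2])/d[2]
def tri(obs):
    A=np.zeros((3,3));b=np.zeros(3)
    for cm,uv in obs:
        c,d=ray(cm,uv);d/=np.linalg.norm(d);M=np.eye(3)-np.outer(d,d);A+=M;b+=M@c
    return np.linalg.solve(A,b)
def blobs(im,lo,hi,roi=None,amin=25):
    h=cv2.cvtColor(im,cv2.COLOR_RGB2HSV); m=cv2.inRange(h,np.array(lo),np.array(hi))
    if roi: k=np.zeros_like(m);k[roi[1]:roi[3],roi[0]:roi[2]]=1;m=m*k
    cs=cv2.findContours(m,cv2.RETR_EXTERNAL,cv2.CHAIN_APPROX_NONE)[0]
    out=[]
    for c in cs:
        M=cv2.moments(c)
        if M["m00"]>=amin: out.append((M["m00"],(M["m10"]/M["m00"],M["m01"]/M["m00"]),c))
    return sorted(out,key=lambda t:-t[0])
E
python3 - <<'E'
from vis import *
S=capture("scene");D=capture("side");cs=camera_model("scene");cd=camera_model("side")
def red(im,roi):return blobs(im,(0,200,90),(6,255,255),roi)
g=[red(S,(150,160,210,190)),red(D,(390,90,425,130))]
for k in g:print("red",[(a,u) for a,u,c in k])
print("grip",tri([(cs,g[0][0][1]),(cd,g[1][0][1])]))
h=cv2.cvtColor(S,cv2.COLOR_RGB2HSV);print("hsv pull",h[239,272],h[196,272],"board",h[265,275],"grip",h[175,180],"plate",h[214,340],"cup",h[205,358],"mug",h[210,452])
h=cv2.cvtColor(D,cv2.COLOR_RGB2HSV);print("side pull",h[184,332],h[204,379],"plate",h[277,310],"cup",h[262,318],"board",h[195,350])
for z,roi in((.006+.012,(245,175,310,295)),):
  for a,u,c in blobs(S,(2,150,60),(11,255,255),roi):
    W=np.array([plane(cs,p,z)[:2] for p in c[:,0]]);print("pull S",a,u,plane(cs,u,z),cv2.minAreaRect(W.astype(np.float32)*1000))
for a,u,c in blobs(D,(2,150,60),(11,255,255),(275,155,410,235)):
    W=np.array([plane(cd,p,.018)[:2] for p in c[:,0]]);print("pull D",a,u,plane(cd,u,.018),cv2.minAreaRect(W.astype(np.float32)*1000))
for n,im,cm,roi in(("S",S,cs,(325,160,390,230)),("D",D,cd,(285,220,360,300))):
    for a,u,c in blobs(im,(95,80,30),(120,255,255),roi): print("plate",n,a,u,cv2.minEnclosingCircle(c)); x,y,w,hh=cv2.boundingRect(c);print(x,y,w,hh, plane(cm,(x+w/2,y+hh/2),.003))
    for a,u,c in blobs(im,(18,120,60),(32,255,255),roi): print("cup",n,a,u,cv2.boundingRect(c))
E
```

```text
red [(39.5, (177.80590717299577, 170.54008438818565))]
red []Traceback (most recent call last):
  File "<stdin>", line 6, in <module>
IndexError: list index out of range
```

```bash
cat > m1.py <<'E'
from vis import *
S=capture("scene");D=capture("side");cs=camera_model("scene");cd=camera_model("side")
def red(im,roi):return blobs(im,(172,120,50),(179,255,255),roi)+blobs(im,(0,190,50),(6,255,255),roi)
def both(im,roi):
    h=cv2.cvtColor(im,cv2.COLOR_RGB2HSV).astype(int);m=(((h[...,0]<7)|(h[...,0]>170))&(h[...,1]>150)&(h[...,2]>50))
    k=np.zeros_like(m);k[roi[1]:roi[3],roi[0]:roi[2]]=1;m&=k;y,x=np.nonzero(m);return m.sum(),(x.mean(),y.mean())
g=[both(S,(150,160,210,190)),both(D,(390,90,425,130))];print(g)
print("grip",tri([(cs,g[0][1]),(cd,g[1][1])]))
h=cv2.cvtColor(S,cv2.COLOR_RGB2HSV);print("hsv pull",h[239,272],h[196,272],"board",h[265,275],"plate",h[214,340],"cup",h[205,358])
h=cv2.cvtColor(D,cv2.COLOR_RGB2HSV);print("side pull",h[184,332],h[204,379],"plate",h[277,310],"cup",h[262,318],"board",h[195,350])
for n,im,cm,roi in(("S",S,cs,(245,175,310,295)),("D",D,cd,(275,155,410,235))):
  for a,u,c in blobs(im,(2,150,60),(11,255,255),roi):
    W=np.array([plane(cm,p,.018)[:2] for p in c[:,0]]);print("pull",n,a,u,plane(cm,u,.018),cv2.minAreaRect(W.astype(np.float32)*1000))
for n,im,cm,roi in(("S",S,cs,(325,160,390,230)),("D",D,cd,(285,220,360,300))):
    for a,u,c in blobs(im,(95,80,30),(120,255,255),roi): x,y,w,hh=cv2.boundingRect(c);print("plate",n,a,x,y,w,hh, plane(cm,(x+w/2,y+hh/2),.003))
    for a,u,c in blobs(im,(18,120,40),(32,255,255),roi): print("cup",n,a,u,cv2.boundingRect(c))
E
python3 m1.py
```

```text
[(np.int64(283), (np.float64(179.61837455830388), np.float64(174.57597173144876))), (np.int64(98), (np.float64(407.2755102040816), np.float64(111.39795918367346)))]
grip [ 0.48796286 -0.21794564  0.15378581]
hsv pull [ 12 212  89] [ 12 219  93] board [ 17 146 112] plate [ 99 112  64] cup [ 22 255  59]
side pull [ 10 173 115] [ 11 176 113] plate [107 113  77] cup [ 23 237 128] board [ 16 129 144]
pull D 58.5 (332.7207977207977, 181.53846153846155) [ 0.58990167 -0.00857994  0.018     ] ((589.3783569335938, -8.345621109008789), (36.78805160522461, 25.708892822265625), 79.54788208007812)
pull D 46.0 (379.3079710144927, 200.91304347826087) [ 0.45285025 -0.01317047  0.018     ] ((453.5702819824219, -12.127944946289062), (18.96931266784668, 35.14582824707031), 21.51165199279785)
plate S 666.0 331 189 50 36 [0.49215026 0.21950412 0.003     ]
cup S 949.0 (357.62873199859496, 195.09185107130313) (345, 175, 28, 43)
plate D 774.0 294 247 57 44 [0.47595007 0.22811682 0.003     ]
cup D 1169.5 (316.9744905230155, 250.44164172723387) (302, 228, 31, 47)
```

>>> drive_tool(
  increments=[
    [[1,-0.41,0.76,-0.17,0],[1,-0.41,0.76,-0.17,0],[1,-0.41,0.76,-0.17,0]],
  ],
)

```text
time_s: 0.72
tcp_pos: [0.2878, -0.5087, 0.2598]
eef_rot: [-179.9, 0.1, -155.3]
contact_force: [0.6, -0.7, 0.8]
gripper_width: 0.0877
gripper_force: 0.0
```

>>> drive_tool(
  increments=[
    [[1,-0.41,0.76,-0.17,0],[1,-0.41,0.76,-0.17,0],[1,-0.41,0.76,-0.17,0]],
  ],
)

```text
time_s: 1.1
tcp_pos: [0.2947, -0.4058, 0.2797]
eef_rot: [-179.9, 0.1, -155.3]
contact_force: [0.1, -0.8, 0.3]
gripper_width: 0.0877
gripper_force: 0.0
```

>>> drive_tool(
  increments=[
    [[1,-0.41,0.76,-0.17,0],[1,-0.41,0.76,-0.17,0],[1,-0.41,0.76,-0.17,0]],
  ],
)

```text
time_s: 1.48
tcp_pos: [0.3018, -0.3028, 0.2998]
eef_rot: [-179.9, 0.1, -155.3]
contact_force: [-0.8, -0.9, -0.4]
gripper_width: 0.0874
gripper_force: 0.0
```

>>> drive_tool(
  increments=[
    [[1,-0.65,-0.07,0,0],[1,-0.65,-0.07,0,0],[1,-0.65,-0.07,0,0],[1,-0.65,-0.07,0,0]],
  ],
)

```text
time_s: 1.98
tcp_pos: [0.3749, -0.2796, 0.2983]
eef_rot: [180.0, -0.1, -155.5]
contact_force: [-0.1, -0.9, 0.2]
gripper_width: 0.0875
gripper_force: 0.0
```

>>> drive_tool(
  increments=[
    [[1,-0.65,-0.07,0,-0.14],[1,-0.65,-0.07,0,-0.14],[1,-0.65,-0.07,0,-0.14],[1,-0.65,-0.07,0,-0.14],[1,-0.65,-0.07,0,-0.14]],
  ],
)

```text
time_s: 2.6
tcp_pos: [0.4491, -0.2549, 0.2988]
eef_rot: [180.0, -0.0, -104.8]
contact_force: [-0.4, 0.5, -1.3]
gripper_width: 0.0878
gripper_force: 0.0
```

>>> drive_tool(
  increments=[
    [[1,0,0,0,-0.042],[1,0,0,0,-0.042],[1,0,0,0,-0.042],[1,0,0,0,-0.042]],
  ],
)

```text
time_s: 3.1
tcp_pos: [0.4495, -0.2545, 0.2989]
eef_rot: [-180.0, -0.0, -90.1]
contact_force: [0.5, -0.2, -0.2]
gripper_width: 0.0876
gripper_force: 0.0
```

Run:
```python
from vis import *
s=r.get_state();cm=camera_model("wrist");W=capture("wrist");cv2.imwrite("pics/w1.png",W[:,:,::-1])
print(s["time_s"],s["tcp_pos"],s["eef_rot"]);c,d=ray(cm,(320,200));print(c,d)
```

```text
3.1 [ 0.44950287 -0.25454484  0.29887221] [-1.79991699e+02 -2.81183288e-03 -9.00569991e+01]
[ 0.44828104 -0.327851    0.44646523] [ 0.00490569  0.26887367 -0.96318011]
```

View pics/w1.png

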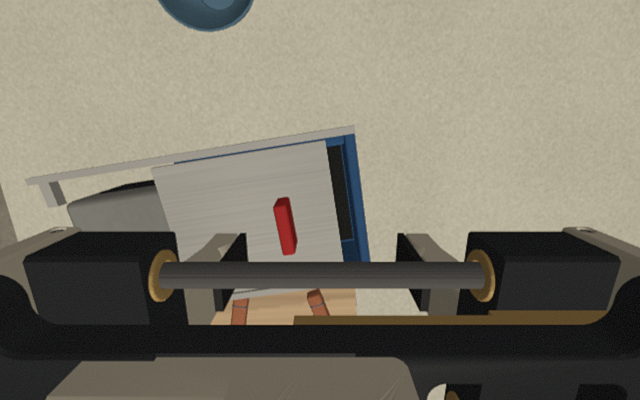

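The wrist view shows the tub from above: rail edge from (355,128) to (30,180), red grip top from (280,200) to (290,250), cover ajar by a little.

Run:
```python
from vis import *
cm=camera_model("wrist");W=cv2.imread("pics/w1.png")[:,:,::-1].copy()
h=cv2.cvtColor(W,cv2.COLOR_RGB2HSV);m=(((h[...,0]<5)|(h[...,0]>172))&(h[...,1]>170)&(h[...,2]>60)).astype(np.uint8);m[:190]=0;m[260:]=0
c=max(cv2.findContours(m,0,1)[0],key=cv2.contourArea)
P=np.array([plane(cm,p,.165)[:2] for p in c[:,0]],np.float32)*1000
print("grip rect",cv2.minAreaRect(P))
def d(a,b,z):
    A,B=plane(cm,a,z),plane(cm,b,z);v=B-A;print(A,B,np.degrees(np.arctan2(v[1],v[0])))
d((354,127),(30,180),.136); d((347,138),(369,262),.130); d((327,141),(345,255),.136)
```

```text
grip rect ((485.57867431640625, -220.6756591796875), (16.57524871826172, 61.130775451660156), 8.771858215332031)
[ 0.41475422 -0.31933693  0.136     ] [ 0.7645748  -0.26361558  0.136     ] 9.050357886144353
[ 0.4211994  -0.30783686  0.13      ] [ 0.39133532 -0.1622138   0.13      ] 101.58941077342523
[ 0.44255865 -0.30514335  0.136     ] [ 0.42085055 -0.17438303  0.136     ] 99.42595685691764
```

>>> drive_tool(
  increments=[
    [[1,-0.29,-0.31,0.5,-0.025],[1,-0.29,-0.31,0.82,-0.025],[1,-0.29,-0.31,0.82,-0.025],[1,-0.29,-0.31,0.82,-0.025]],
  ],
)

```text
time_s: 3.65
tcp_pos: [0.4878, -0.2199, 0.2022]
eef_rot: [-179.9, -0.1, -80.9]
contact_force: [1.1, 0.5, 0.7]
gripper_width: 0.0878
gripper_force: 0.0
```

>>> drive_tool(
  increments=[
    [[1,0,0,0.4,0],[1,0,0,0.4,0],[-1,0,0,0.4,0],[-1,0,0,0.4,0],[-1,0,0,0.4,0]],
  ],
  squeeze=20,
)

```text
time_s: 4.28
tcp_pos: [0.4878, -0.2194, 0.1537]
eef_rot: [-179.9, -0.0, -80.9]
contact_force: [-0.4, -0.3, 0.1]
gripper_width: 0.0631
gripper_force: 0.0
```

>>> drive_tool(
  increments=[
    [[-1,0,0,0,0],[-1,0,0,0,0],[-1,0,-0.2,0,0],[-1,0,-0.4,0,0],[-1,0,-0.4,0,0]],
  ],
)

```text
time_s: 4.9
tcp_pos: [0.5354, -0.2116, 0.152]
eef_rot: [180.0, -0.0, -80.9]
contact_force: [2.7, -1.7, 0.8]
gripper_width: 0.014
gripper_force: 20.0
```

>>> drive_tool(
  increments=[
    [[-1,0,-0.2,0,0],[-1,0,-0.4,0,0],[-1,0,-0.6,0,0],[-1,0,-0.65,0,0]],
  ],
)

```text
time_s: 5.4
tcp_pos: [0.6114, -0.1997, 0.152]
eef_rot: [179.9, -0.0, -80.9]
contact_force: [-1.8, -2.8, 0.7]
gripper_width: 0.0138
gripper_force: 20.0
```

>>> drive_tool(
  increments=[
    [[-1,0,-0.05,0,0],[-1,0,-0.1,0,0],[-1,0,-0.1,0,0]],
  ],
)

```text
time_s: 5.78
tcp_pos: [0.6191, -0.1984, 0.1519]
eef_rot: [179.6, 0.0, -81.0]
contact_force: [-13.2, -6.1, 5.4]
gripper_width: 0.0136
gripper_force: 20.0
```

>>> drive_tool(
  increments=[
    [[-1,0,-0.05,0,0],[-1,0,-0.08,0,0],[-1,0,-0.08,0,0]],
  ],
)

```text
time_s: 6.15
tcp_pos: [0.6203, -0.1982, 0.1517]
eef_rot: [178.7, 0.2, -81.1]
contact_force: [-39.6, -6.4, 22.2]
gripper_width: 0.0165
gripper_force: 20.0
```

>>> drive_tool(
  increments=[
    [[1,0,0.1,0,0],[1,0,0.1,0,0],[1,0,0.1,0,0],[1,0,0.1,-0.5,0],[1,0,0.1,-0.9,0]],
  ],
)

```text
time_s: 6.78
tcp_pos: [0.622, -0.1975, 0.2621]
eef_rot: [-180.0, -0.0, -80.9]
contact_force: [1.2, 0.5, -1.1]
gripper_width: 0.0609
gripper_force: 0.0
```

>>> drive_tool(
  increments=[
    [[1,-1,0.26,-0.13,0],[1,-1,0.26,-0.13,0],[1,-1,0.26,-0.13,0]],
  ],
)

```text
time_s: 7.15
tcp_pos: [0.5712, -0.0807, 0.2776]
eef_rot: [-179.8, 0.0, -80.6]
contact_force: [1.2, -0.3, -0.5]
gripper_width: 0.0863
gripper_force: 0.0
```

>>> drive_tool(
  increments=[
    [[1,-1,0.2,-0.13,0],[1,-1,0.2,-0.13,0],[1,-1,0.2,-0.13,0],[1,-1,0.2,-0.13,0]],
  ],
)

```text
time_s: 7.65
tcp_pos: [0.5292, 0.0308, 0.2915]
eef_rot: [-180.0, 0.0, -80.8]
contact_force: [0.0, -0.8, -0.2]
gripper_width: 0.0873
gripper_force: 0.0
```

Run:
```python
from vis import *
s=r.get_state();cm=camera_model("wrist");W=capture("wrist");cv2.imwrite("pics/w2.png",W[:,:,::-1]);np.save("w2cm.npy",cm,allow_pickle=True)
print(s["time_s"],s["tcp_pos"],s["eef_rot"])
for a,u,c in blobs(W,(5,165,60),(13,255,255),(0,0,640,228),150):
    P=np.array([plane(cm,p,.024)[:2] for p in c[:,0]],np.float32)*1000;print(a,u,cv2.minAreaRect(P))
cv2.imwrite("pics/s2.png",np.vstack([capture("scene")[140:300,120:400,::-1],capture("side")[80:220,270:550,::-1]]).repeat(2,0).repeat(2,1))
```

```text
7.65 [0.52915636 0.03078054 0.2915128 ] [-1.79985176e+02  1.14980500e-03 -8.08417374e+01]
```

View pics/w2.png

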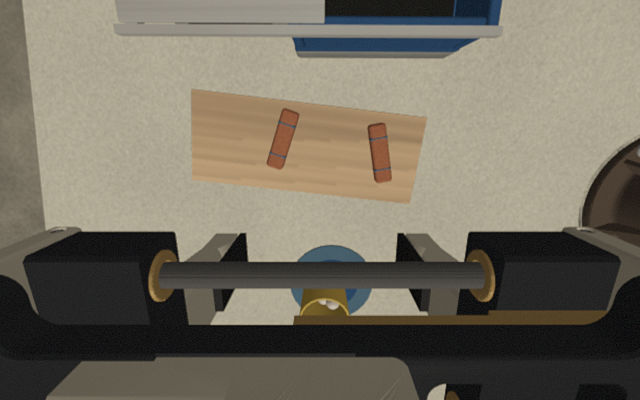

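View pics/s2.png

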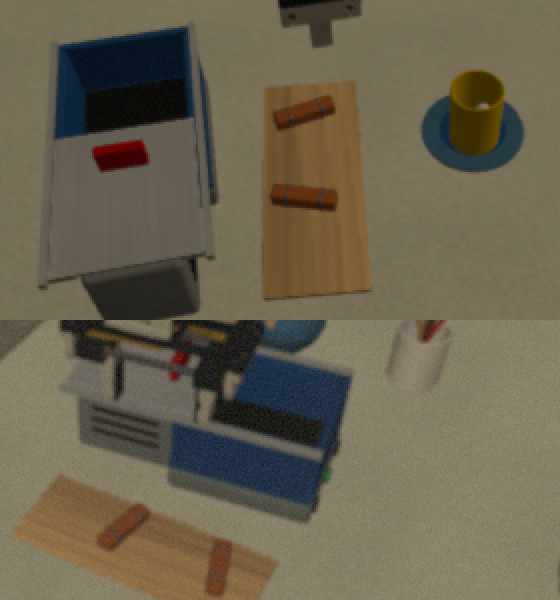

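The wrist view shows two pulls on the board, A (283,138) and B (380,153); the crops show the cover fully back, the tub open, the cup on its plate.

```bash
cat > pulls.py <<'E'
from vis import *
def pulls(W,cm,z=.025,y1=228):
    h=cv2.cvtColor(W,cv2.COLOR_RGB2HSV).astype(int);m=((h[...,0]<13)&(h[...,1]>150)&(h[...,2]>40)).astype(np.uint8);m[y1:]=0
    m=cv2.morphologyEx(m,cv2.MORPH_CLOSE,np.ones((7,7)))
    for c in cv2.findContours(m,0,1)[0]:
        if cv2.contourArea(c)<200: continue
        P=np.array([plane(cm,p,z)[:2] for p in c[:,0]],np.float32)*1000
        (x,y),(w,hh),a=cv2.minAreaRect(P);a=a if w>hh else a+90
        print("pull",np.round(c[:,0].mean(0)),"xy",round(x),round(y),"size",round(w),round(hh),"long-axis deg",round(a,1))
if __name__=="__main__":
    s=r.get_state();cm=camera_model("wrist");W=capture("wrist");print(s["tcp_pos"],s["eef_rot"]);pulls(W,cm)
E
python3 pulls.py
```

```text
[0.52902955 0.02949917 0.29107304] [ 1.79954556e+02 -1.39017582e-02 -8.09993772e+01]
pull [379. 153.] xy 452 -9 size 23 79 long-axis deg 109.2
pull [282. 140.] xy 589 -5 size 79 23 long-axis deg 79.7
```

>>> drive_tool(
  increments=[
    [[0.2,0.37,-0.45,0.5,0.054],[0.2,0.37,-0.45,1,0.054],[0.2,0.37,-0.45,1,0.054],[0.2,0.37,-0.45,1,0.054]],
  ],
)

```text
time_s: 8.35
tcp_pos: [0.5882, -0.0064, 0.1692]
eef_rot: [179.8, -0.1, -100.5]
contact_force: [-0.6, 0.1, 0.2]
gripper_width: 0.0546
gripper_force: 0.0
```

>>> drive_tool(
  increments=[
    [[0.2,0,0,0.5,0],[0.2,0,0,0.98,0],[0.2,0,0,0.98,0],[0.2,0,0,0.98,0]],
  ],
)

```text
time_s: 8.85
tcp_pos: [0.5909, -0.0047, 0.0567]
eef_rot: [-179.8, 0.0, -100.3]
contact_force: [0.2, 0.2, 1.7]
gripper_width: 0.0525
gripper_force: 0.0
```

>>> drive_tool(
  increments=[
    [[0.2,0,0,0.27,0],[-1,0,0,0.27,0],[-1,0,0,0.27,0],[-1,0,0,0.27,0],[-1,0,0,0.27,0]],
  ],
  squeeze=20,
)

```text
time_s: 9.48
tcp_pos: [0.59, -0.0046, 0.0232]
eef_rot: [-179.9, 0.1, -100.3]
contact_force: [-1.6, 0.8, 8.2]
gripper_width: 0.0237
gripper_force: 20.0
```

>>> drive_tool(
  increments=[
    [[-1,0,0,0,0],[-1,0,0,-0.5,0],[-1,0,0,-1,0],[-1,0,0,-1,0]],
  ],
)

```text
time_s: 9.98
tcp_pos: [0.5921, -0.0042, 0.1476]
eef_rot: [-179.5, 0.2, -100.3]
contact_force: [-0.5, -0.1, -1.2]
gripper_width: 0.0236
gripper_force: 20.0
```

>>> drive_tool(
  increments=[
    [[-1,0,0,-0.4,0],[-1,0.5,0.11,-0.45,0],[-1,0.94,0.21,-0.45,0],[-1,0.94,0.21,-0.45,0]],
  ],
)

```text
time_s: 10.48
tcp_pos: [0.5418, -0.1138, 0.1955]
eef_rot: [179.9, 0.0, -100.6]
contact_force: [-0.2, -0.1, -0.7]
gripper_width: 0.0235
gripper_force: 20.0
```

>>> drive_tool(
  increments=[
    [[-1,0.5,0.11,0,-0.027],[-1,0.94,0.22,0,-0.054],[-1,0.94,0.22,0,-0.054],[-1,0.94,0.22,0,-0.054]],
  ],
)

```text
time_s: 10.98
tcp_pos: [0.4977, -0.2173, 0.1953]
eef_rot: [180.0, 0.0, -81.0]
contact_force: [0.5, -0.4, -1.2]
gripper_width: 0.0238
gripper_force: 20.0
```

>>> drive_tool(
  increments=[
    [[-1,0,0,0.4,0],[-1,0,0,0.85,0],[-1,0,0,0.85,0],[-1,0,0,0.85,0]],
  ],
)

```text
time_s: 11.48
tcp_pos: [0.4992, -0.2171, 0.0951]
eef_rot: [-179.9, -0.1, -80.8]
contact_force: [0.4, 0.1, -0.7]
gripper_width: 0.0234
gripper_force: 20.0
```

>>> drive_tool(
  increments=[
    [[-0.2,0,0,0,0],[-0.2,0,0,0,0],[-0.2,0,0,-0.5,0],[-0.2,0,0,-1,0],[-0.2,0,0,-1,0]],
  ],
)

```text
time_s: 12.1
tcp_pos: [0.5006, -0.2183, 0.2201]
eef_rot: [-179.4, -0.2, -80.9]
contact_force: [-0.3, 1.2, -0.7]
gripper_width: 0.0355
gripper_force: 0.0
```

>>> drive_tool(
  increments=[
    [[0.2,-0.5,-0.1,-0.3,0],[0.2,-1,-0.16,-0.3,0],[0.2,-1,-0.16,-0.3,0]],
  ],
)

```text
time_s: 12.48
tcp_pos: [0.4977, -0.0931, 0.2508]
eef_rot: [-179.8, 0.0, -80.7]
contact_force: [0.1, -0.0, 0.1]
gripper_width: 0.0517
gripper_force: 0.0
```

>>> drive_tool(
  increments=[
    [[0.2,-0.5,-0.1,-0.3,0],[0.2,-1,-0.16,-0.3,0],[0.2,-1,-0.16,-0.3,0],[0.2,-1,-0.16,-0.3,0]],
  ],
)

```text
time_s: 12.98
tcp_pos: [0.4974, 0.0255, 0.2854]
eef_rot: [180.0, -0.0, -80.9]
contact_force: [0.2, 0.5, 0.6]
gripper_width: 0.0526
gripper_force: 0.0
```

```bash
python3 pulls.py
```

```text
[0.4974046  0.02549291 0.28542702] [ 1.79979834e+02 -4.45803074e-03 -8.08508369e+01]
```

Run:
```python
from vis import *
W=capture("wrist");cv2.imwrite("pics/w3.png",np.vstack([W[:240,:,::-1],capture("scene")[100:300,100:420,::-1].repeat(2,0).repeat(2,1)[:340]]))
```

```text
(no output)
```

View pics/w3.png

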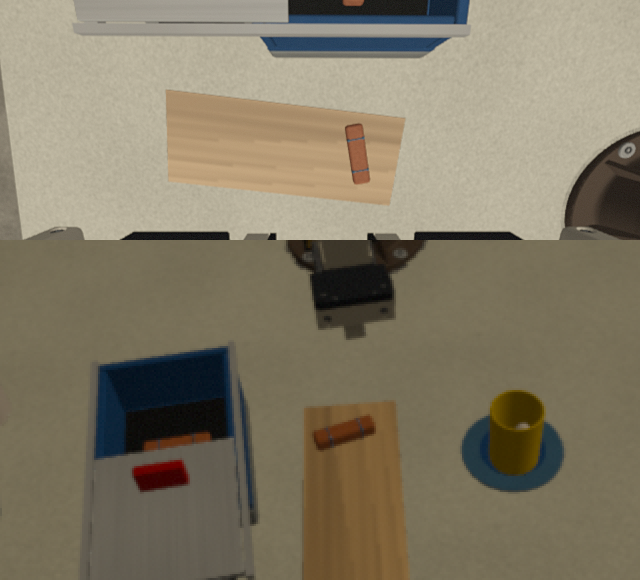

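Pull A lies in the tub; pull B is at (357,153) in the wrist view, axis (354,128)–(361,180).

```bash
sed -i 's/>150)&(h\[...,2\]>40/>130)\&(h[...,2]>40/; s/<13)&/<14)\&/' pulls.py; python3 pulls.py; python3 -c "
from vis import *
cm=camera_model('wrist');W=capture('wrist');print(plane(cm,(357,153),.025),plane(cm,(354,128),.025),plane(cm,(361,180),.025));print(cv2.cvtColor(W,cv2.COLOR_RGB2HSV)[153,357])"
```

```text
[0.49751348 0.02427562 0.28527424] [ 1.79962752e+02 -1.47254622e-02 -8.10032869e+01]
pull [357. 154.] xy 451 -8 size 24 82 long-axis deg 109.4
[ 0.45160178 -0.01049564  0.025     ] [ 0.4620128  -0.04297697  0.025     ] [0.43873198 0.02614957 0.025     ]
[ 10 143 152]
```

>>> drive_tool(
  increments=[
    [[0.2,0.21,0.43,0.5,-0.029],[0.2,0.21,0.43,1,-0.029],[0.2,0.21,0.43,1,-0.029],[0.2,0.21,0.43,1,-0.029]],
  ],
)

```text
time_s: 13.72
tcp_pos: [0.4515, -0.0078, 0.1662]
eef_rot: [180.0, -0.0, -70.5]
contact_force: [0.2, 0.3, 1.4]
gripper_width: 0.0526
gripper_force: 0.0
```

>>> drive_tool(
  increments=[
    [[0.2,0,0,0.5,0],[0.2,0,0,1,0],[0.2,0,0,1,0],[0.2,0,0,1,0]],
  ],
)

```text
time_s: 14.22
tcp_pos: [0.4532, -0.0067, 0.048]
eef_rot: [-179.8, -0.0, -70.4]
contact_force: [0.2, 0.5, 0.7]
gripper_width: 0.0529
gripper_force: 0.0
```

>>> drive_tool(
  increments=[
    [[0.2,0,0,0.2,0],[-1,0,0,0.2,0],[-1,0,0,0.2,0],[-1,0,0,0.2,0],[-1,0,0,0.2,0]],
  ],
  squeeze=20,
)

```text
time_s: 14.85
tcp_pos: [0.4514, -0.0072, 0.0227]
eef_rot: [-179.9, -0.0, -70.4]
contact_force: [-2.1, 1.0, 8.8]
gripper_width: 0.0237
gripper_force: 20.0
```

>>> drive_tool(
  increments=[
    [[-1,0,0,0,0],[-1,0,0,-0.5,0],[-1,0,0,-1,0],[-1,0,0,-1,0]],
  ],
)

```text
time_s: 15.35
tcp_pos: [0.4536, -0.0066, 0.1465]
eef_rot: [-179.5, -0.0, -70.4]
contact_force: [0.2, -0.4, -1.6]
gripper_width: 0.0239
gripper_force: 20.0
```

>>> drive_tool(
  increments=[
    [[-1,0,0,-0.4,0],[-1,0.5,0.17,-0.45,0],[-1,0.86,0.29,-0.45,0],[-1,0.86,0.29,-0.45,0]],
  ],
)

```text
time_s: 15.85
tcp_pos: [0.4514, -0.1186, 0.1949]
eef_rot: [179.9, 0.0, -70.7]
contact_force: [-0.6, 0.3, -1.4]
gripper_width: 0.0234
gripper_force: 20.0
```

>>> drive_tool(
  increments=[
    [[-1,0.5,0.17,0,0.015],[-1,0.86,0.29,0,0.029],[-1,0.86,0.29,0,0.029],[-1,0.86,0.29,0,0.029]],
  ],
)

```text
time_s: 16.35
tcp_pos: [0.4536, -0.2248, 0.1949]
eef_rot: [179.9, 0.0, -80.9]
contact_force: [0.0, -0.1, -1.2]
gripper_width: 0.0237
gripper_force: 20.0
```

>>> drive_tool(
  increments=[
    [[-1,0,0,0.4,0],[-1,0,0,0.85,0],[-1,0,0,0.85,0],[-1,0,0,0.85,0]],
  ],
)

```text
time_s: 16.85
tcp_pos: [0.4553, -0.2248, 0.0952]
eef_rot: [-179.9, -0.1, -80.8]
contact_force: [-0.1, -0.4, 0.5]
gripper_width: 0.024
gripper_force: 20.0
```

>>> drive_tool(
  increments=[
    [[-0.2,0,0,0,0],[-0.2,0,0,0,0],[-0.2,0,0,-0.5,0],[-0.2,0,0,-1,0],[-0.2,0,0,-1,0]],
  ],
)

```text
time_s: 17.48
tcp_pos: [0.457, -0.2261, 0.2198]
eef_rot: [-179.4, -0.2, -80.9]
contact_force: [-0.3, -0.4, -0.1]
gripper_width: 0.0351
gripper_force: 0.0
```

>>> drive_tool(
  increments=[
    [[1,-0.5,-0.1,-0.17,0],[1,-1,-0.205,-0.17,0],[1,-1,-0.205,-0.17,0]],
  ],
)

```text
time_s: 17.85
tcp_pos: [0.4596, -0.0997, 0.2348]
eef_rot: [-179.9, 0.0, -80.6]
contact_force: [0.4, -0.7, 0.1]
gripper_width: 0.0594
gripper_force: 0.0
```

>>> drive_tool(
  increments=[
    [[1,-0.5,-0.1,-0.17,0],[1,-1,-0.205,-0.17,0],[1,-1,-0.205,-0.17,0]],
  ],
)

```text
time_s: 18.23
tcp_pos: [0.465, 0.0222, 0.2547]
eef_rot: [-179.9, 0.0, -80.7]
contact_force: [0.1, -0.2, -0.4]
gripper_width: 0.0862
gripper_force: 0.0
```

>>> drive_tool(
  increments=[
    [[1,-0.5,-0.1,-0.17,0],[1,-1,-0.205,-0.17,0],[1,-1,-0.205,-0.17,0]],
  ],
)

```text
time_s: 18.6
tcp_pos: [0.4704, 0.1438, 0.2745]
eef_rot: [180.0, 0.0, -80.8]
contact_force: [-0.7, -1.0, 0.0]
gripper_width: 0.0874
gripper_force: 0.0
```

>>> drive_tool(
  increments=[
    [[1,-0.5,-0.1,-0.17,0],[1,-0.97,-0.205,-0.17,0],[1,-0.97,-0.205,-0.17,0],[1,-0.97,-0.205,-0.17,0]],
  ],
)

```text
time_s: 19.1
tcp_pos: [0.4761, 0.2593, 0.2946]
eef_rot: [179.9, -0.1, -81.0]
contact_force: [0.5, 0.8, 0.5]
gripper_width: 0.0875
gripper_force: 0.0
```

Run:
```python
from vis import *
s=r.get_state();cm=camera_model("wrist");W=capture("wrist");cv2.imwrite("pics/w4.png",W[:240,:,::-1]);np.save("w4cm.npy",cm,allow_pickle=True)
print(s["time_s"],s["tcp_pos"],s["eef_rot"])
for n,lo,hi,z in(("plate",(90,60,30),(120,255,255),.003),("cup",(18,120,40),(32,255,255),.098)):
  for a,u,c in blobs(W,lo,hi,(150,0,500,235),150):
    P=np.array([plane(cm,p,z)[:2] for p in c[:,0]],np.float32)*1000;print(n,a,u,cv2.boundingRect(c),cv2.minEnclosingCircle(P))
S=capture("scene");D=capture("side")
cv2.imwrite("pics/s4.png",np.hstack([S[150:300,120:400,::-1],D[80:230,290:540,::-1]]))
```

```text
19.1 [0.47611444 0.25925151 0.29457509] [ 1.79930553e+02 -5.58154611e-02 -8.09519173e+01]
plate 6734.0 (320.81385506385504, 139.7749975249975) (275, 93, 93, 95) ((481.7884521484375, 219.3402862548828), 68.69519805908203)
cup 2745.0 (310.4628415300546, 145.93624772313296) (281, 116, 60, 61) ((493.8189392089844, 219.87356567382812), 34.80284881591797)
```

View pics/w4.png

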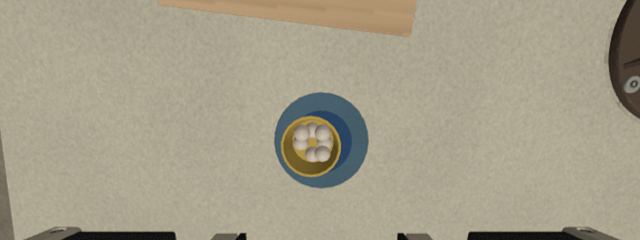

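The wrist view shows the cup rim centred at (310,146) with about 7 balls inside, on the plate (321,140).

>>> drive_tool(
  increments=[
    [[1,0.35,-0.09,0.5,0],[1,0.35,-0.09,1,0],[1,0.35,-0.09,1,0],[1,0.35,-0.09,1,0]],
  ],
)

```text
time_s: 19.75
tcp_pos: [0.4942, 0.2209, 0.1767]
eef_rot: [-179.9, -0.0, -80.9]
contact_force: [-0.6, -0.1, -0.2]
gripper_width: 0.0876
gripper_force: 0.0
```

>>> drive_tool(
  increments=[
    [[1,0,0,0.3,0],[1,0,0,0.6,0],[1,0,0,0.87,0],[1,0,0,0.87,0],[1,0,0,0.87,0]],
  ],
)

```text
time_s: 20.38
tcp_pos: [0.4948, 0.2224, 0.0733]
eef_rot: [-179.8, 0.1, -80.9]
contact_force: [-0.8, -0.5, 1.4]
gripper_width: 0.0879
gripper_force: 0.0
```

>>> drive_tool(
  increments=[
    [[-1,0,0,0,0],[-1,0,0,0,0],[-1,0,0,0,0],[-1,0,0,0,0]],
  ],
  squeeze=12,
)

```text
time_s: 20.88
tcp_pos: [0.494, 0.2213, 0.0717]
eef_rot: [-179.9, 0.0, -80.9]
contact_force: [-0.2, -0.3, 6.3]
gripper_width: 0.0688
gripper_force: 12.0
```

>>> drive_tool(
  increments=[
    [[-1,0,0,-0.1,0],[-1,0,0,-0.3,0],[-1,0,0,-0.6,0],[-1,0,0,-0.9,0],[-1,0,0,-0.9,0]],
  ],
)

```text
time_s: 21.5
tcp_pos: [0.4943, 0.2217, 0.1819]
eef_rot: [-179.8, 0.2, -80.9]
contact_force: [0.1, -0.5, -2.7]
gripper_width: 0.0687
gripper_force: 12.0
```

Run:
```python
from vis import *
S=capture("scene");D=capture("side")
cv2.imwrite("pics/s5.png",np.hstack([S[100:260,280:440,::-1],D[140:300,240:400,::-1]]).repeat(2,0).repeat(2,1))
```

```text
(no output)
```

View pics/s5.png

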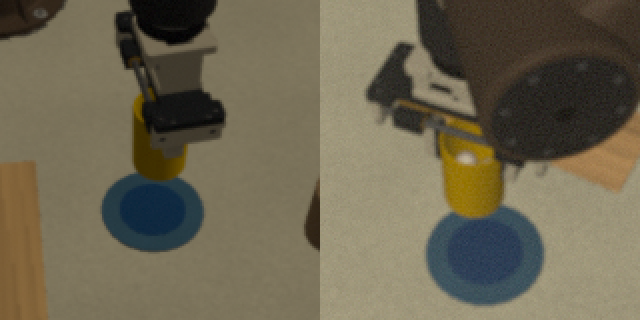

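The cup is held upright between the pads, above its plate, with balls inside.

>>> drive_tool(
  increments=[
    [[-1,0.25,0.07,0,0],[-1,0.5,0.14,0,0],[-1,0.82,0.23,-0.05,0]],
  ],
)

```text
time_s: 21.98
tcp_pos: [0.4801, 0.1181, 0.1828]
eef_rot: [179.8, -0.1, -80.9]
contact_force: [0.3, -0.1, -2.9]
gripper_width: 0.0686
gripper_force: 12.0
```

>>> drive_tool(
  increments=[
    [[-1,0.3,0.08,0,0],[-1,0.6,0.16,0,0],[-1,0.82,0.23,0,0]],
  ],
)

```text
time_s: 22.35
tcp_pos: [0.4684, 0.0161, 0.1833]
eef_rot: [179.8, -0.0, -81.0]
contact_force: [0.2, -0.2, -2.7]
gripper_width: 0.069
gripper_force: 12.0
```

>>> drive_tool(
  increments=[
    [[-1,0.3,0.08,0,0],[-1,0.6,0.16,0,0],[-1,0.8,0.23,0,0],[-1,0.8,0.23,0,0]],
  ],
)

```text
time_s: 22.85
tcp_pos: [0.4561, -0.0827, 0.1833]
eef_rot: [179.8, 0.0, -81.1]
contact_force: [0.6, -0.7, -2.3]
gripper_width: 0.0686
gripper_force: 12.0
```

>>> drive_tool(
  increments=[
    [[-1,0.15,0,-0.03,0],[-1,0.25,0,-0.05,0],[-1,0.35,0,-0.08,0],[-1,0.45,0,-0.1,0],[-1,0.45,0,-0.1,0]],
  ],
)

```text
time_s: 23.48
tcp_pos: [0.4665, -0.1352, 0.1968]
eef_rot: [-180.0, -0.0, -81.0]
contact_force: [-0.2, 0.7, -2.4]
gripper_width: 0.0686
gripper_force: 12.0
```

Run:
```python
from vis import *
S=capture("scene");D=capture("side")
cv2.imwrite("pics/s6.png",np.hstack([S[110:270,140:300,::-1],D[60:220,310:470,::-1]]).repeat(2,0).repeat(2,1))
```

```text
(no output)
```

View pics/s6.png

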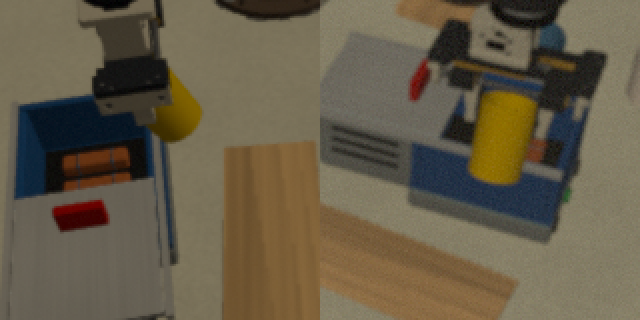

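The scene crop shows the cup leaning on the tub's side rail, mouth inward, both pulls in the tub. The tipping works.

>>> drive_tool(
  increments=[
    [[-1,0.14,0,0.02,0],[-1,0.275,0,0.075,0],[-1,0.39,0,0.16,0],[-1,0.48,0,0.275,0],[-1,0.48,0,0.275,0]],
  ],
)

```text
time_s: 24.2
tcp_pos: [0.4747, -0.1924, 0.1619]
eef_rot: [179.9, 0.0, -81.0]
contact_force: [1.1, 1.5, -0.9]
gripper_width: 0.0687
gripper_force: 12.0
```

>>> drive_tool(
  increments=[
    [[-1,0.03,0,0.07,0],[-1,0.055,0,0.13,0],[-1,0.065,0,0.18,0],[-1,0.075,0,0.23,0],[-1,0.075,0,0.23,0]],
  ],
)

```text
time_s: 24.82
tcp_pos: [0.477, -0.2005, 0.1359]
eef_rot: [-180.0, -0.0, -80.9]
contact_force: [1.0, -3.5, 2.7]
gripper_width: 0.0689
gripper_force: 12.0
```

Run:
```python
from vis import *
S=capture("scene");D=capture("side")
cv2.imwrite("pics/s7.png",np.hstack([S[110:270,140:300,::-1],D[60:220,310:470,::-1]]).repeat(2,0).repeat(2,1))
```

```text
(no output)
```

View pics/s7.png

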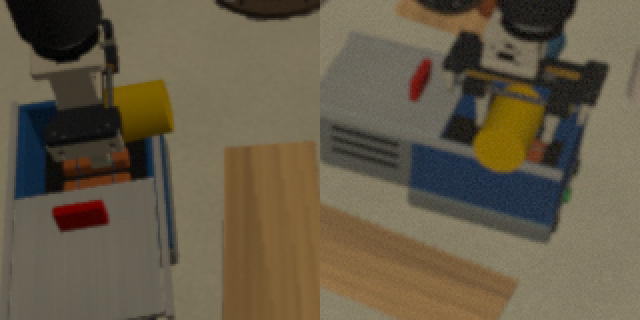

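>>> drive_tool(
  increments=[
    [[-1,0,0,-0.1,0],[-1,0.1,0,-0.25,0],[-1,0.1,0,-0.5,0],[-1,0.1,0,-0.5,0],[-1,0.1,0,-0.5,0]],
  ],
)

```text
time_s: 25.55
tcp_pos: [0.4779, -0.2117, 0.1954]
eef_rot: [179.9, 0.1, -80.9]
contact_force: [0.0, 0.1, -3.7]
gripper_width: 0.0686
gripper_force: 12.0
```

Run:
```python
from vis import *
print(np.mean([ (capture("wrist"),r.get_state()["contact_force"])[1] for _ in range(4)],0),r.get_state()["moment"])
S=capture("scene");D=capture("side")
cv2.imwrite("pics/s8.png",np.hstack([S[110:270,140:300,::-1],D[60:220,310:470,::-1]]).repeat(2,0).repeat(2,1))
```

```text
[-0.09220743 -0.32622956 -2.73958438] [-0.10734452  0.11632952  0.01664458]
```

View pics/s8.png

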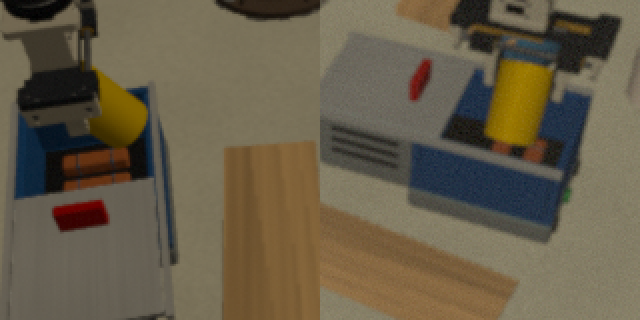

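The balls are still inside (load 2.7 N) and the cup swung back to about 50°. I'll tip again, lower, and dwell with a firmer grip.

>>> drive_tool(
  increments=[
    [[-1,0,0,-0.33,0],[-1,-0.3,0,-0.33,0],[-1,-0.6,0,-0.33,0],[-1,-0.6,0,-0.08,0],[-1,-0.6,0,-0.08,0]],
  ],
)

```text
time_s: 26.48
tcp_pos: [0.4657, -0.1407, 0.204]
eef_rot: [179.8, 0.0, -80.9]
contact_force: [-1.0, -0.3, -1.4]
gripper_width: 0.0685
gripper_force: 12.0
```

>>> drive_tool(
  increments=[
    [[-1,0.12,0,0.08,0],[-1,0.24,0,0.16,0],[-1,0.36,0,0.26,0],[-1,0.45,0,0.37,0],[-1,0.5,0,0.48,0]],
  ],
)

```text
time_s: 27.1
tcp_pos: [0.477, -0.2017, 0.1473]
eef_rot: [-180.0, -0.0, -81.0]
contact_force: [0.7, -3.0, 3.6]
gripper_width: 0.0685
gripper_force: 12.0
```

>>> drive_tool(
  increments=[
    [[-1,0.02,0,0.06,0],[-1,0.02,0,0.12,0],[-1,0.02,0,0.14,0],[-1,0.02,0,0.14,0],[-1,0.02,0,0.14,0]],
  ],
  squeeze=12,
)

```text
time_s: 27.72
tcp_pos: [0.4772, -0.2025, 0.1315]
eef_rot: [-180.0, 0.0, -80.9]
contact_force: [1.0, -3.0, 1.9]
gripper_width: 0.0684
gripper_force: 12.0
```

>>> drive_tool(
  increments=[
    [[-1,0,0,0,0],[-1,0,0,0,0],[-1,0,0,0,0],[-1,0,0,0,0],[-1,0,0,0,0]],
  ],
  squeeze=50,
)

```text
time_s: 28.35
tcp_pos: [0.4772, -0.2026, 0.1314]
eef_rot: [-180.0, 0.0, -80.9]
contact_force: [-0.2, -1.7, 3.0]
gripper_width: 0.0679
gripper_force: 50.0
```

>>> drive_tool(
  increments=[
    [[-1,0,0,0,0],[-1,0,0,0,0],[-1,0,0,0,0],[-1,0,0,0,0],[-1,0,0,0,0]],
  ],
)

```text
time_s: 28.98
tcp_pos: [0.4772, -0.2027, 0.1313]
eef_rot: [180.0, 0.0, -80.9]
contact_force: [0.2, -0.5, 3.2]
gripper_width: 0.0684
gripper_force: 50.0
```

>>> drive_tool(
  increments=[
    [[-1,0,0,-0.1,0],[-1,0.1,0,-0.25,0],[-1,0.1,0,-0.5,0],[-1,0.1,0,-0.5,0],[-1,0.1,0,-0.5,0]],
  ],
)

```text
time_s: 29.6
tcp_pos: [0.4785, -0.2144, 0.191]
eef_rot: [180.0, 0.0, -80.9]
contact_force: [0.2, 0.0, -2.1]
gripper_width: 0.0682
gripper_force: 50.0
```

Run:
```python
from vis import *
print(np.mean([ (capture("wrist"),r.get_state()["contact_force"])[1] for _ in range(4)],0),r.get_state()["moment"])
S=capture("scene");D=capture("side")
cv2.imwrite("pics/s9.png",np.hstack([S[110:270,140:300,::-1],D[60:220,310:470,::-1]]).repeat(2,0).repeat(2,1))
```

```text
[ 0.08199868  0.19377896 -1.06358805] [-0.05717551  0.09832317 -0.00671452]
```

View pics/s9.png

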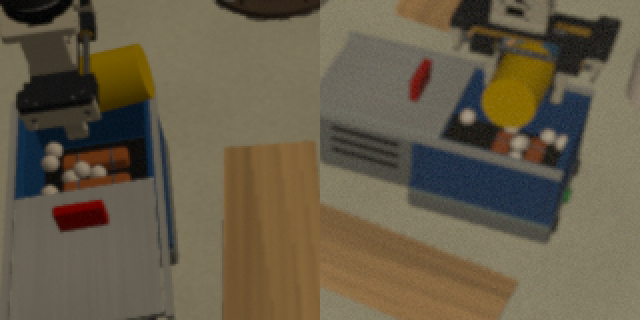

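The crops show white balls lying in the tub and the cup empty (about 1.1 N). I carry it back to the plate and loosen the grip so it swings upright.

>>> drive_tool(
  increments=[
    [[-1,-0.4,-0.07,-0.1,0],[-1,-0.89,-0.15,-0.1,0],[-1,-0.89,-0.15,-0.1,0]],
  ],
)

```text
time_s: 30.28
tcp_pos: [0.4802, -0.1032, 0.2035]
eef_rot: [-180.0, 0.0, -80.7]
contact_force: [0.6, -0.6, -0.7]
gripper_width: 0.068
gripper_force: 50.0
```

>>> drive_tool(
  increments=[
    [[-1,-0.5,-0.08,0,0],[-1,-0.89,-0.15,0,0],[-1,-0.89,-0.15,0,0]],
  ],
)

```text
time_s: 30.65
tcp_pos: [0.4811, 0.0039, 0.2033]
eef_rot: [180.0, 0.0, -80.7]
contact_force: [-0.3, -1.4, -0.8]
gripper_width: 0.0682
gripper_force: 50.0
```

>>> drive_tool(
  increments=[
    [[-1,-0.5,-0.08,0,0],[-1,-0.89,-0.15,0,0],[-1,-0.89,-0.15,0,0]],
  ],
)

```text
time_s: 31.02
tcp_pos: [0.4822, 0.1117, 0.203]
eef_rot: [180.0, -0.0, -80.8]
contact_force: [-0.3, -0.8, -1.5]
gripper_width: 0.0682
gripper_force: 50.0
```

>>> drive_tool(
  increments=[
    [[-1,-0.5,-0.08,0,0],[-1,-0.89,-0.15,0,0],[-1,-0.89,-0.15,0,0],[-1,-0.89,-0.15,0,0]],
  ],
)

```text
time_s: 31.52
tcp_pos: [0.4827, 0.2173, 0.2028]
eef_rot: [179.9, -0.0, -80.9]
contact_force: [-0.7, -0.5, -1.5]
gripper_width: 0.0679
gripper_force: 50.0
```

>>> drive_tool(
  increments=[
    [[-1,0,0,0,0],[-1,0,0,0,0],[-1,0,0,0,0],[-1,0,0,0,0],[-1,0,0,0,0]],
  ],
  squeeze=5,
)

```text
time_s: 32.15
tcp_pos: [0.4827, 0.2186, 0.2034]
eef_rot: [-180.0, 0.0, -80.9]
contact_force: [-0.1, 0.2, -1.0]
gripper_width: 0.0686
gripper_force: 5.0
```

Run:
```python
from vis import *
S=capture("scene");D=capture("side")
cv2.imwrite("pics/s10.png",np.vstack([np.hstack([S[100:260,280:440,::-1],D[140:300,240:400,::-1]]),np.hstack([S[120:220,140:300,::-1],D[60:160,340:500,::-1]])]).repeat(2,0).repeat(2,1))
```

```text
(no output)
```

View pics/s10.png

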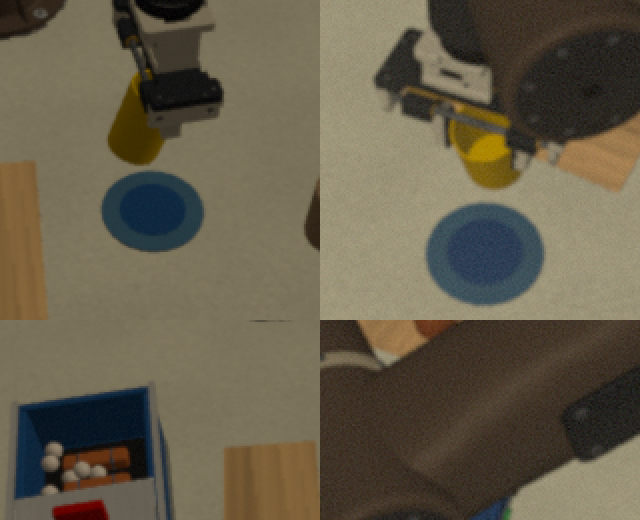

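The cup is empty, leaning about 20° the other way (foot at (135,150) in the crop); pressing it onto the plate should square it up.

>>> drive_tool(
  increments=[
    [[-1,0,0,0.25,0],[-1,0,0,0.5,0],[-1,0,0,0.75,0],[-1,0,0,0.95,0],[-1,0,0,0.95,0]],
  ],
  squeeze=4,
)

```text
time_s: 32.88
tcp_pos: [0.4817, 0.2178, 0.0878]
eef_rot: [179.8, -0.1, -80.9]
contact_force: [0.8, 1.1, -1.2]
gripper_width: 0.0685
gripper_force: 4.0
```

>>> drive_tool(
  increments=[
    [[-1,0,0,0.05,0],[-1,0,0,0.1,0],[-1,0,0,0.14,0],[-1,0,0,0.14,0],[-1,0,0,0.14,0]],
  ],
  squeeze=4,
)

```text
time_s: 33.5
tcp_pos: [0.4834, 0.2191, 0.0733]
eef_rot: [-179.9, 0.0, -80.9]
contact_force: [1.8, -0.0, 2.6]
gripper_width: 0.0688
gripper_force: 4.0
```

Run:
```python
from vis import *
S=capture("scene");D=capture("side")
cv2.imwrite("pics/s11.png",np.hstack([S[100:260,280:440,::-1],D[170:330,240:400,::-1]]).repeat(2,0).repeat(2,1))
```

```text
(no output)
```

View pics/s11.png

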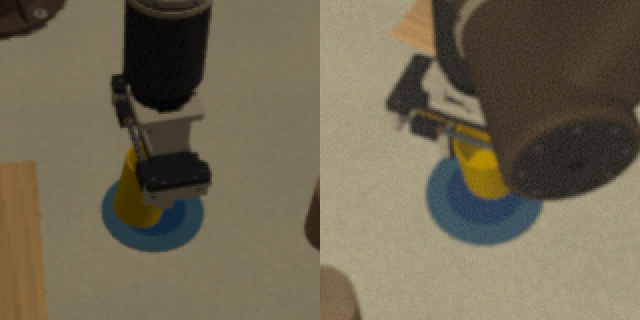

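The cup stands on the plate, nearly upright; press a little more, release slowly, rise.

>>> drive_tool(
  increments=[
    [[-1,0,0,0.03,0],[-1,0,0,0.03,0],[0.8,0,0,0.03,0],[0.8,0,0,0,0],[1,0,0,0,0]],
  ],
)

```text
time_s: 34.22
tcp_pos: [0.4827, 0.2187, 0.0727]
eef_rot: [-180.0, 0.0, -80.9]
contact_force: [1.1, -0.5, -0.6]
gripper_width: 0.0839
gripper_force: 0.0
```

>>> drive_tool(
  increments=[
    [[1,0,0,0,0],[1,0,0,-0.2,0],[1,0,0,-0.5,0],[1,0,0,-0.9,0],[1,0,0,-0.9,0]],
  ],
)

```text
time_s: 34.85
tcp_pos: [0.4845, 0.22, 0.1844]
eef_rot: [-179.6, 0.2, -80.9]
contact_force: [-0.7, -0.3, -0.5]
gripper_width: 0.0874
gripper_force: 0.0
```

>>> drive_tool(
  increments=[
    [[1,0,0,-0.9,0],[1,-0.33,0,-0.9,0],[1,-0.33,0,-0.9,0],[1,-0.33,0,-0.9,0]],
  ],
)

```text
time_s: 35.35
tcp_pos: [0.4758, 0.2576, 0.2874]
eef_rot: [179.9, -0.0, -80.9]
contact_force: [-0.8, -0.3, -0.7]
gripper_width: 0.0875
gripper_force: 0.0
```

Run:
```python
from vis import *
s=r.get_state();cm=camera_model("wrist");W=capture("wrist");print(s["time_s"],s["tcp_pos"],s["eef_rot"])
for n,lo,hi,z in(("plate",(90,60,30),(120,255,255),.003),("cup",(18,120,40),(32,255,255),.098)):
  for a,u,c in blobs(W,lo,hi,(150,0,500,235),150):
    P=np.array([plane(cm,p,z)[:2] for p in c[:,0]],np.float32)*1000;print(n,a,u,cv2.boundingRect(c),cv2.minEnclosingCircle(P))
S=capture("scene");D=capture("side")
h=S[150:270,140:300,::-1]
cv2.imwrite("pics/s12.png",np.vstack([W[:230,:,::-1],np.hstack([S[120:280,140:460,::-1],D[140:300,200:520,::-1]])]))
```

```text
35.35 [0.47579605 0.25755002 0.28740809] [ 1.79910210e+02 -2.32376778e-02 -8.08925750e+01]
plate 6934.0 (320.48262186328236, 141.00396596481107) (274, 93, 94, 97) ((481.58758544921875, 219.2403564453125), 68.7359848022461)
cup 2997.5 (319.6283013622463, 127.96274673338893) (289, 97, 62, 63) ((486.0315856933594, 196.32505798339844), 34.776466369628906)
```

View pics/s12.png

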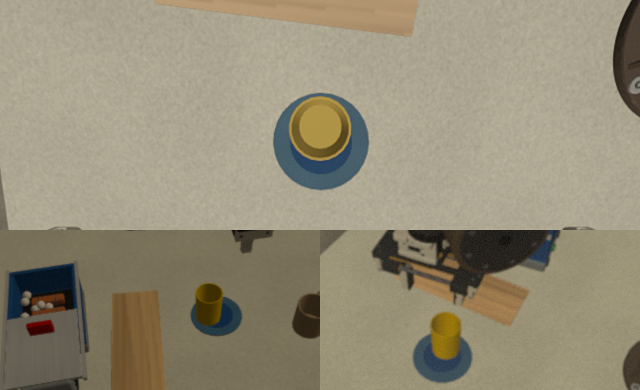

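The cup stands upright and empty on the plate, about 23 mm off centre, which is within 45. Next a look into the tub.

>>> drive_tool(
  increments=[
    [[1,0.5,0.07,0,0],[1,1,0.15,0,0],[1,1,0.15,0,0]],
  ],
)

```text
time_s: 35.88
tcp_pos: [0.4769, 0.1327, 0.288]
eef_rot: [179.9, -0.0, -81.1]
contact_force: [0.4, 0.9, 0.2]
gripper_width: 0.0874
gripper_force: 0.0
```

>>> drive_tool(
  increments=[
    [[0.2,0.5,0.07,0,0],[0.2,1,0.15,0,0],[0.2,1,0.15,0,0]],
  ],
)

```text
time_s: 36.25
tcp_pos: [0.4783, 0.012, 0.2879]
eef_rot: [179.9, -0.0, -81.2]
contact_force: [0.8, 0.5, -0.4]
gripper_width: 0.0633
gripper_force: 0.0
```

>>> drive_tool(
  increments=[
    [[0.2,0.5,0.07,0,0],[0.2,1,0.15,0,0],[0.2,1,0.15,0,0],[0.2,1,0.15,0,0]],
  ],
)

```text
time_s: 36.75
tcp_pos: [0.4801, -0.106, 0.288]
eef_rot: [179.9, 0.0, -81.0]
contact_force: [1.1, -0.2, 0.3]
gripper_width: 0.0525
gripper_force: 0.0
```

Run:
```python
from vis import *
s=r.get_state();W=capture("wrist");print(s["time_s"],s["tcp_pos"],s["eef_rot"])
S=capture("scene")
cv2.imwrite("pics/s13.png",np.vstack([W[:230,:,::-1],S[100:300,80:400,::-1].repeat(2,0).repeat(2,1)[:360]]))
```

```text
36.75 [ 0.48008423 -0.1059551   0.28795005] [ 1.79947434e+02  1.57652762e-02 -8.09645654e+01]
```

View pics/s13.png

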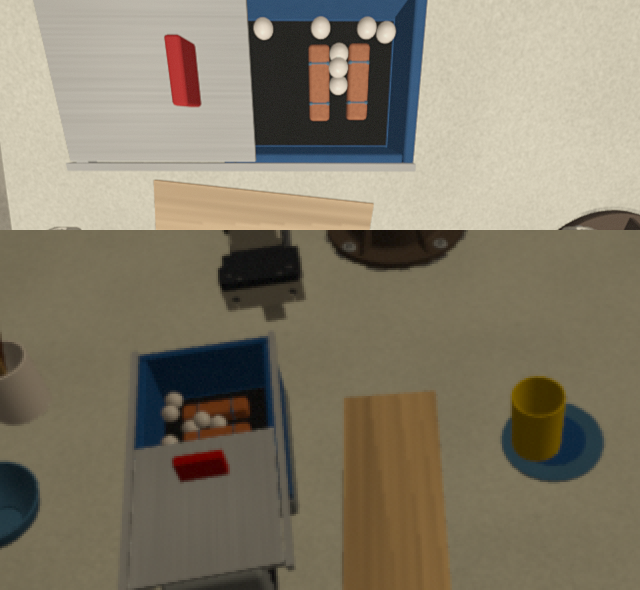

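All 7 balls (four along the far wall, three between the pulls) and both pulls are in the tub, none elsewhere; the red grip is at (183,70). Now shut the cover.

>>> drive_tool(
  increments=[
    [[0.2,0.5,-0.5,0.2,0],[0.2,0.94,-0.95,0.5,0],[0.2,0.94,-0.95,0.5,0],[0.2,0.94,-0.95,0.5,0]],
  ],
)

```text
time_s: 37.35
tcp_pos: [0.6115, -0.1992, 0.2246]
eef_rot: [179.7, 0.1, -80.9]
contact_force: [-1.7, 0.7, -0.3]
gripper_width: 0.0524
gripper_force: 0.0
```

>>> drive_tool(
  increments=[
    [[0.2,0,-0.07,0.2,0],[0.2,0,-0.07,0.62,0],[0.2,0,-0.07,0.62,0],[0.2,0,-0.07,0.62,0]],
  ],
)

```text
time_s: 37.85
tcp_pos: [0.6195, -0.1975, 0.1562]
eef_rot: [-179.9, -0.0, -80.8]
contact_force: [-0.4, -0.1, 0.0]
gripper_width: 0.0526
gripper_force: 0.0
```

>>> drive_tool(
  increments=[
    [[-1,0,0,0,0],[-1,0,0,0,0],[-1,0,0,0,0],[-1,0,0,0,0]],
  ],
  squeeze=20,
)

```text
time_s: 38.35
tcp_pos: [0.6187, -0.1984, 0.1544]
eef_rot: [-180.0, -0.0, -80.9]
contact_force: [0.5, -1.0, -1.1]
gripper_width: 0.0181
gripper_force: 0.0
```

Slide shut: 160 mm along tool +y.

>>> drive_tool(
  increments=[
    [[-1,0,0,0,0],[-1,0,0,0,0],[-1,0,0.25,0,0],[-1,0,0.5,0,0],[-1,0,0.6,0,0]],
  ],
)

```text
time_s: 38.98
tcp_pos: [0.5469, -0.2097, 0.1543]
eef_rot: [-180.0, 0.0, -80.9]
contact_force: [2.6, 1.5, -1.7]
gripper_width: 0.0138
gripper_force: 20.0
```

>>> drive_tool(
  increments=[
    [[-1,0,0.25,0,0],[-1,0,0.5,0,0],[-1,0,0.62,0,0],[-1,0,0.62,0,0]],
  ],
)

```text
time_s: 39.48
tcp_pos: [0.4732, -0.2213, 0.1542]
eef_rot: [179.9, 0.0, -80.9]
contact_force: [-3.2, 5.5, 2.5]
gripper_width: 0.0142
gripper_force: 20.0
```

>>> drive_tool(
  increments=[
    [[-1,0,0.05,0,0],[-1,0,0.1,0,0],[-1,0,0.12,0,0],[-1,0,0.12,0,0]],
  ],
)

```text
time_s: 39.98
tcp_pos: [0.4609, -0.2232, 0.1542]
eef_rot: [-180.0, 0.0, -80.9]
contact_force: [-0.5, 4.9, 3.3]
gripper_width: 0.0135
gripper_force: 20.0
```

>>> drive_tool(
  increments=[
    [[-1,0,0.03,0,0],[-1,0,0.06,0,0],[-1,0,0.06,0,0]],
  ],
)

```text
time_s: 40.35
tcp_pos: [0.4608, -0.2233, 0.1543]
eef_rot: [-179.3, -0.0, -80.8]
contact_force: [23.5, 9.4, -18.1]
gripper_width: 0.0142
gripper_force: 20.0
```

At the stop. Release, rise, check.

>>> drive_tool(
  increments=[
    [[0,0,0,0,0],[0,0,-0.04,0,0],[0,0,-0.04,0,0],[0,0,-0.04,-0.5,0],[0,0,-0.04,-0.95,0]],
  ],
)

```text
time_s: 40.98
tcp_pos: [0.457, -0.2246, 0.2696]
eef_rot: [179.9, -0.0, -80.9]
contact_force: [1.4, -0.0, 0.3]
gripper_width: 0.0436
gripper_force: 0.0
```

>>> drive_tool(
  increments=[
    [[0,-0.5,0,0,0],[0,-1,0,-0.2,0],[0,-1,0,-0.2,0],[0,-1,0,-0.2,0]],
  ],
)

```text
time_s: 41.48
tcp_pos: [0.4385, -0.1056, 0.2923]
eef_rot: [-180.0, -0.0, -80.8]
contact_force: [-0.2, -0.1, 0.0]
gripper_width: 0.0438
gripper_force: 0.0
```

Run:
```python
from vis import *
S=capture("scene");D=capture("side");W=capture("wrist");cv2.imwrite("pics/s14.png",np.vstack([W[:230,:,::-1],np.hstack([S[110:300,90:410,::-1],D[60:250,300:620,::-1]])]));print(r.get_state()["time_s"])
```

```text
41.625
```

View pics/s14.png

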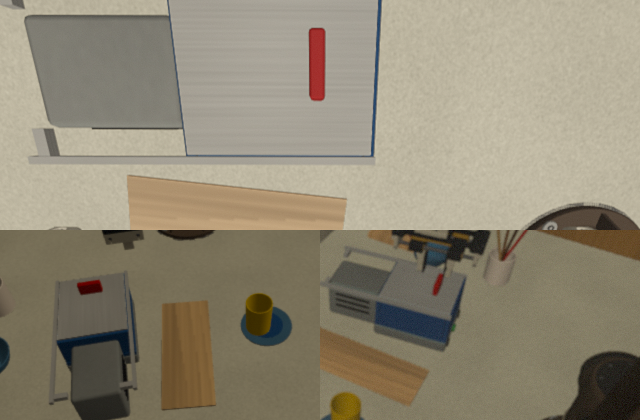

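The cover is shut flush, the cup is upright on its plate, and nothing is loose on the table.

```bash
python3 -c "
from plant import job;print(job.close_job())"
```

```text
the job is handed in; nothing more can be done
None
```

The job is handed in at about 42 s on the robot's clock: both pulls and all 7 balls I counted are in the tub, the cover is shut against its stop, the empty cup stands upright on its blue plate, and the mug was never approached; the judge returned no verdict.

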